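# Lock the battery cover of a kitchen scale

### The arm

A 6-joint arm with a two-finger parallel gripper is mounted at the origin on a cart in front of the work surface, level with it; the furniture and walls round the work are solid. World frame = base frame: x ahead of the robot, y to its left, z up, the work surface at z = 0. Lengths are in m, angles in degrees, forces in N, time in s.
With the tool pointing down it reaches from about 0.4 to 0.925 m from the base axis. Payload 12.5 kg.
Tool frame: the origin (TCP) lies where the fingers leave the gripper's body, on its centre line; the fingertips stand 78 mm ahead of it and the grasp point (between the pads) lies ahead of it (ctrl.tcp_to_grasp is the z of the grasp point in the tool frame, in m); z points along the fingers, y is the line along which they close (so a half turn about z gives the same grasp; the last joint's range is limited). The gripper opens to 95 mm and grips with 3 to 60 N. Pads are 20 mm wide; open, the fingers measure 119 mm over their backs; the gripper's body (75 mm by 180 mm) begins 59 mm behind the grasp point.
Start: joints at [59.152, 28.126, 89.318, -0, 62.55, -6.05], TCP at [0.262, 0.567, 0.292] pointing down, gripper open.
Joint ranges: [-177.58, 177.58], [-47.91, 125.51], [2.72, 160], [-65.01, 245.01], [3.68, 167.84], [-153.87, 153.87]. Speed limits (degrees/s): [127.2, 127.2, 159.86, 180, 180, 180].

### API

Orientations are given as a 3x3 rotation matrix whose columns are the frame's x, y, z axes.
In Python, from cell import ctrl gives the robot as it stands.
- The arm moves only by the shell command python3 steer.py FILE [FORCE], which reads ROWS from the file FILE. ROWS is one flat JSON list of numbers that holds 1 to 20 rows one after another, with no inner brackets; each row has 5 numbers: the finger opening in m, then dx, dy, dz in shares of 200 mm (1.0 is 200 mm), then a turn about the tool's z in shares of 180 degrees (1.0 is 180 degrees); each row shifts and turns the commanded pose from where the row before left it, along the tool's axes as they then stand; what a row does not reach is not made up. A row lasts 1/12 s, in which the tool goes at most 0.0417 m and 7.16 degrees, less where a joint would pass 70% of its speed; a pose out of reach is approached as far as the arm can. The fingers move at their own pace and stop on an object; FORCE is the grip in N (left out, the last holds). Time passes only in rows, so rows that do not move let the fingers close. It prints the time, the measured TCP pose, the force, the opening and the grip force at its end. A shift or turn number past 1, either way, is cut back to 1. Input that does not fit is refused with a message, and nothing moves.
- ctrl.sense(): the state, without advancing time (a new reading comes with each control period).
- ctrl.get_image(name): name is "side" or "top"; returns a dict with "img" (480x640x3 uint8, red, green, blue), "intrinsics" (3x3 intrinsics, pixels), "k1" (the pictures are not rectified: a ray, as slopes to the right and down, at radius r is drawn at 1 + k1 r^2 times it, then the intrinsics apply), "rvec" (rotation vector, rad) and "tvec" (3), from world to camera coordinates, as OpenCV has them. Camera axes: x right, y down, z forward; pixel columns grow to the right and rows downward; lengths in m; the calibration is good to about 2 mm. A picture is of the moment at which its call begins. There is no depth.
- ctrl.hand_in(): hands the job in; it is judged then, once.
The state is a dict: "time": time; "joint_pos": joint angles; "joint_vel": joint speeds; "effort": joint torques, N m; "tcp_pos": TCP position; "ee_rot": TCP orientation; "wrist_force": force on the tool from outside, world axes, zero at the start; "moment": the same for the moment, N m; "grip_width": finger opening in m; "finger_force": force on a finger pad.
Only numpy, scipy, OpenCV 4.12 (cv2) and the standard library are available. Lean on these libraries where they do the work, as an engineer would, in place of code of your own. Each camera call takes 0.05 s, during which the arm holds its last target. There are 200 camera calls.

### The job

The cells of the upside-down kitchen scale have just been changed: fold its open grey battery cover down flush, then with the blade of the yellow screwdriver turn the slotted quarter-turn fastener in the cover clockwise, seen from above, all the way to its stop, so that the cover is locked. Then stand the yellow screwdriver upright in its hole in the wooden block again, handle resting on the block. Leave the blue screwdriver where it stands.

Things in the scene. Friction and masses are not known exactly. Their poses are not given: they have to be found in the camera images.
- scale: Kitchen scale lying face down, fixed: black glass platform 160 x 210 x 6 mm, on it a light grey body 140 x 190 mm whose upward side is 32 mm above the worktop, rubber feet 3 mm high near its corners. Origin: centre of the side on the worktop, z up. The battery opening (two red and white cells) runs along y, from the hinge at y = +50 mm to y = -46 mm, 54 mm wide in x.
- cover (a joint): Hinge angle of the grey battery cover, rad: 0 = shut, flush with the scale's upward side (a stop), 1.9 = open stop; starts at 1.25 to 1.75. The hinge is stiff: the cover stays where it is left and must be pushed all the way down (about 1 N at its middle).
- cover_hinge (a point): Middle of the hinge line, in the cover's outer face, 32 mm above the worktop. Axes move with the cover: x along the hinge (always the scale's x), the cover runs 96 mm along -y, z is the outer face's outward normal. Cover 54 mm wide in x, 5 mm thick along -z. Shut, the axes are the scale's; standing at 1.57, the outer face looks to the scale's +y.
- cover_press (a point): Moulded ribs in the middle of the cover's outer face, 45 mm from the hinge line: the place to press it home. While the cover still stands up, push it nearer its free edge, so that the gripper's body stays above it. Axes as cover_hinge.
- fastener (a joint): Angle of the quarter-turn fastener, rad: 0 = open stop, grows clockwise seen on the cover's outer face, 1.571 = locked stop; starts at 0.05 to 0.3. Turning takes about 0.05 Nm; it stays where left. Its tongue under the cover slides beneath the edge of the scale's body as it locks, so shut the cover first. The blade has about 0.1 rad of play in the slot: turn on against the stop.
- fastener_slot (a point): Centre of the fastener's pale round head (22 mm wide), flush with the cover's outer face, 78 mm from the hinge line, 18 mm from the free edge. Axes turn with it: x along the slot, z outward. Slot right across the head, 3.6 mm wide, 5.5 mm deep; 2 mm bevels widen its mouth to 7.6 mm. Parallel to the hinge at 0, across it at 1.571, pointing at the white dot by the free edge.
- flat_driver: Stubby flat-blade screwdriver, yellow handle with a black collar, loose, 40 to 85 g, standing blade down in the block. Origin: middle of the blade's tip; z up to the handle. Blade 13 mm wide along x, 2.4 mm thick along y, 14 mm high; shank 8 mm; collar 29 mm wide at z = 40 mm rests on the block's top; ends at 100 mm. Turned up to 0.45 rad against the block.
- flat_driver_grip (a point): Middle of the yellow handle, on its axis, 70 mm above the tip; axes as flat_driver. The handle is eight-sided: four main flats, 28 mm apart and 18 mm wide, face its x and y directions, from 19 mm below to 19 mm above this point.
- cross_driver: Stubby cross-head screwdriver of the same shape with a blue handle and pointed tip, loose, in the other hole of the block, 60 mm from the yellow one. Not to be moved. Origin: its tip; z up.
- block: Beech block, fixed, 50 mm along x, 120 mm along y, 46 mm high, with two round holes 21 mm wide and 43 mm deep in a row along y. Origin: centre of its underside, z up. Grip a driver across the row, along the block's x, to keep clear of the other.
- block_hole0 (a point): Mouth of the hole at the block's y = +30 mm, 46 mm above the worktop. Either driver may stand in it at the start, within 1.5 mm of its middle.
- block_hole1 (a point): Mouth of the hole at the block's y = -30 mm, 46 mm above the worktop. The other driver stands in it.

How it is judged:
By the outcome, as a careful person would: the job done as asked, in the order asked, and still so for the second after the job is handed in, with the robot touching nothing.
It also fails if it takes over 67 s, if anything falls off the work surface, if the arm or the gripper's body presses on something with over 40 N, if the wrist force passes 120 N, or if a joint passes its speed limit or range.

## Working session

There is one attempt and no reset: what is moved stays moved. The work goes in short steps, Python scripts to look and compute and a shell command to move; the robot and the scene stay as the last step left them, time stands still between calls to the robot, and variables do not carry over. Pictures are saved under pics/ and viewed, at most 10 in all, crops included, and the job is handed in when it is done.

```bash
ls; python3 - <<'E'
from cell import ctrl
import cv2,os
os.makedirs('pics',exist_ok=True)
for n in('top','side'):
    d=ctrl.get_image(n); cv2.imwrite(f'pics/{n}0.png',d['img'][:,:,::-1]); print(n,d['intrinsics'],d['k1'],d['rvec'],d['tvec'])
s=ctrl.sense();print(s['time'],s['ee_rot'],s['tcp_pos'],s['grip_width'],ctrl.tcp_to_grasp)
E
```

```text
cell.py
pics
steer.py
top [[490.31336151   0.         327.32689164]
 [  0.         490.31336151 236.76525632]
 [  0.           0.           1.        ]] -0.07582139889131265 [ 2.12337699 -2.16907431  0.16008562] [0.02317203 0.47333457 0.85394043]
side [[506.28553478   0.         313.53474769]
 [  0.         506.28553478 250.70575543]
 [  0.           0.           1.        ]] -0.13878157811803546 [ 2.03177566  0.06755221 -0.05074757] [-0.46679504  0.06810827  1.00269784]
0.1 [[-9.07770213e-01  4.19467520e-01 -4.90000844e-04]
 [ 4.19467795e-01  9.07769839e-01 -8.29940217e-04]
 [ 9.66750221e-05 -9.58934581e-04 -9.99999536e-01]] [0.2620669  0.56724266 0.29173845] 0.0951597630525986 0.0588
```

View pics/top0.png

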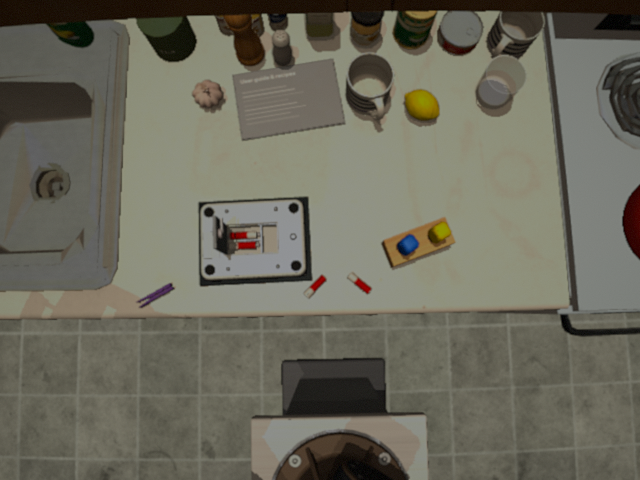

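View pics/side0.png

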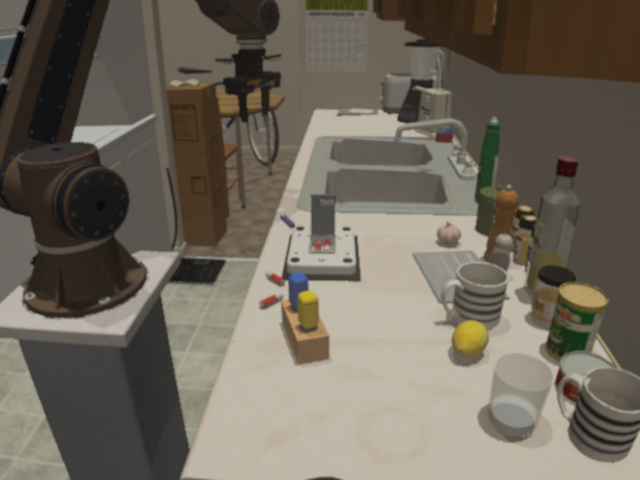

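The top view shows the scale at px (200-310, 197-285), hinge toward the left and cover standing, with the block at (385-455, 218-267): blue at (408,243), yellow at (440,231). The side view has the yellow driver at (308,310) and the cover at (322,215). I'll enlarge these.

```bash
cat > h.py <<'E'
from cell import ctrl
import cv2,numpy as np
def cam(d):
    return np.array(d['intrinsics'],float),np.array([d['k1'],0,0,0,0.]),np.array(d['rvec'],float),np.array(d['tvec'],float)
def ray(d,uv):
    K,D,r,t=cam(d);R=cv2.Rodrigues(r)[0]
    n=cv2.undistortPoints(np.array(uv,float).reshape(-1,1,2),K,D).reshape(-1,2)
    return -R.T@t,np.c_[n,np.ones(len(n))]@R
def onz(d,uv,z):
    o,v=ray(d,uv);return o+v*((z-o[2])/v[:,2])[:,None]
def proj(d,P):
    K,D,r,t=cam(d);return cv2.projectPoints(np.array(P,float).reshape(-1,1,3),r,t,K,D)[0].reshape(-1,2)
def crop(img,x0,y0,x1,y1,s):
    return cv2.resize(img[y0:y1,x0:x1,::-1],None,fx=s,fy=s,interpolation=cv2.INTER_CUBIC)
def gain(c,g=1.5): return np.clip(c*g,0,255).astype('uint8')
E
python3 - <<'E'
from h import *
t=ctrl.get_image('top')['img'];s=ctrl.get_image('side')['img']
cv2.imwrite('pics/a.png',gain(crop(t,190,190,320,290,6)))
b=crop(t,375,205,465,275,5)
b2=crop(t,375,205,465,275,5)
c=crop(s,275,185,365,305,4)  #360x480
e=crop(s,275,265,335,365,4.0) 
H=600
o=np.zeros((600,800,3),'uint8'); o[:350,:450]=b; o[:480,450:800]=c[:,:350]
cv2.imwrite('pics/b.png',gain(o))
o=crop(s,270,265,340,365,6); cv2.imwrite('pics/c.png',gain(o))
E
```

```text
(no output)
```

View pics/a.png

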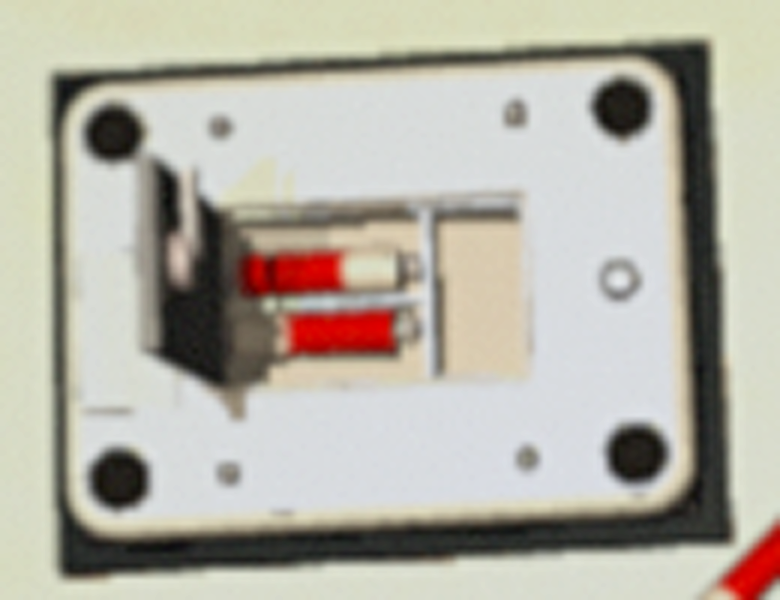

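View pics/b.png

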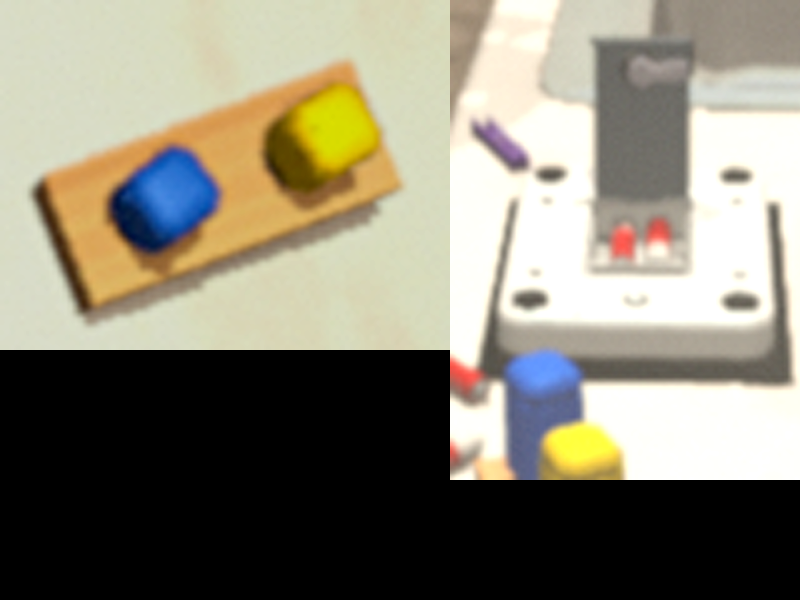

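View pics/c.png

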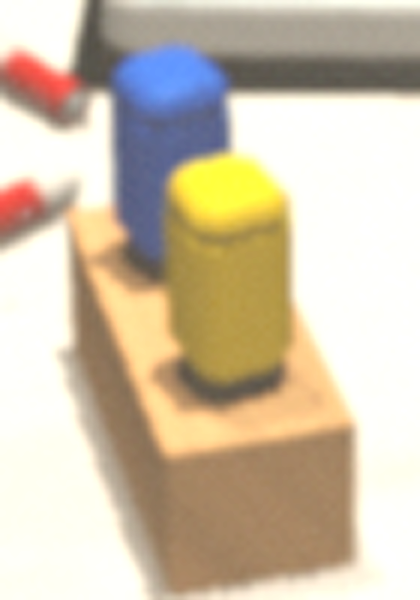

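```bash
cat > fit.py <<'E'
from h import *
from scipy.optimize import least_squares,minimize
T=ctrl.get_image('top');S=ctrl.get_image('side')
up=lambda p,x0,y0,s,ox=0:(np.array(p,float)-[ox,0]+.5)/s-.5+[x0,y0]
def M(q,P):
    c,s=np.cos(q[2]),np.sin(q[2]);P=np.array(P,float)
    return np.c_[P[:,:2]@np.array([[c,s],[-s,c]])+q[:2],P[:,2]]
def fit(obs,q0):
    r=least_squares(lambda q:np.concatenate([(proj(d,M(q,P))-uv).ravel() for d,P,uv in obs]),q0,loss='soft_l1')
    res=[np.round(proj(d,M(r.x,P))-uv,1).tolist() for d,P,uv in obs]
    return r.x,res
gl=[[.08,.105,.006],[.08,-.105,.006],[-.08,-.105,.006],[-.08,.105,.006]]
uvT=up([[55,75],[708,42],[730,538],[65,575]],190,190,6)
op=[[.027,-.046,.032],[-.027,-.046,.032]]
uvO=up([[523,194],[529,377]],190,190,6)
opS=up([[591,270],[689,271]],275,185,4,450)
opS=opS[:, :]; 
glS=up([[478,378],[791,381]],275,185,4,450)
ct=[(T,gl,uvT),(T,op,uvO)]; cs=[(S,[op[1],op[0]],opS),(S,[gl[2],gl[1]],glS)]
for o in(ct,cs,ct+cs):
    q,r=fit(o,[.6,.2,0]);print('scale',np.round(q,4),r)
sc=q
bt=[[.025,.06,.046],[.025,-.06,.046],[-.025,-.06,.046],[-.025,.06,.046]]
uvB=up([[45,180],[350,62],[402,185],[92,308]],375,205,5)
uvBS=up([[165,457],[353,428],[72,212]],270,265,6)
c0=onz(T,[uvB.mean(0)],.046)[0]
for o in([(T,bt,uvB)],[(S,[bt[2],bt[1],bt[3]],uvBS)],[(T,bt,uvB),(S,[bt[2],bt[1],bt[3]],uvBS)]):
    q,r=fit(o,[c0[0],c0[1],.35]);print('block',np.round(q,4),r)
bl=q
for k in(1,-1):print('hole',M(bl,[[0,k*.03,.046]]))
# cover angle
def cv(th):
    return M(sc,[[x,.05-.096*np.cos(th),.032+.096*np.sin(th)] for x in(-.027,.027)])
uc=up([[594,40],[692,40]],275,185,4,450);uct=up([[150,350],[145,155]],190,190,6)
for th in np.arange(1.2,1.9,.1):print(round(th,2),(proj(S,cv(th))-uc).round(1).tolist(),(proj(T,cv(th))-uct).round(1).tolist())
# driver silhouette
def soft(d,x0,y0,x1,y1):
    h=cv2.cvtColor(d['img'][y0:y1,x0:x1],cv2.COLOR_RGB2HSV);
    return ((h[...,0]>24)&(h[...,0]<36)&(h[...,1]>150)&(h[...,2]>45)).astype(float)
bx={'T':(T,420,212,462,250),'S':(S,290,285,325,340)}
ob={k:soft(*v) for k,v in bx.items()}
print({k:v.sum() for k,v in ob.items()})
def render(d,x0,y0,x1,y1,q,k=8):
    a,b=.014,.009
    oc=np.array([[a,b],[b,a],[-b,a],[-a,b],[-a,-b],[-b,-a],[b,-a],[a,-b]])
    P=np.vstack([np.c_[oc*f,np.full(8,z)] for f,z in((.92,.053),(1,.057),(1,.095),(.85,.106))])
    uv=(proj(d,M(q,P))-[x0,y0]+.5)*k
    im=np.zeros(((y1-y0)*k,(x1-x0)*k),np.uint8)
    cv2.fillConvexPoly(im,cv2.convexHull(uv.astype(np.float32)).round().astype(int),1)
    return cv2.resize(im.astype(float),(x1-x0,y1-y0),interpolation=cv2.INTER_AREA)
def cost(q,ks='TS'):return sum(((render(*bx[k],q)-ob[k])**2).sum() for k in ks)
h=M(bl,[[0,-.03,0]])[0]
for ks in('TS','T','S'):
  best=[]
  for dy in np.radians(np.arange(-45,46,7.5)):
    r=minimize(cost,[h[0],h[1],bl[2]+dy],args=(ks,),method='Nelder-Mead',options=dict(initial_simplex=[[h[0],h[1],bl[2]+dy],[h[0]+.003,h[1],bl[2]+dy],[h[0],h[1]+.003,bl[2]+dy],[h[0],h[1],bl[2]+dy+.1]]))
    best.append((r.fun,*r.x.round(4),round(r.x[2]-bl[2],3)))
  print(ks,*sorted(best)[:4],sep='\n')
E
python3 fit.py
```

```text
scale [0.4741 0.15   0.0318] [[[-0.8, -0.5], [0.6, -0.9], [1.0, 0.9], [-1.1, 0.5]], [[-0.0, 0.5], [0.1, -0.7]]]
scale [0.4777 0.1503 0.0142] [[[-0.9, 0.9], [0.6, 1.2]], [[-0.8, -1.8], [1.1, -0.8]]]
scale [0.4748 0.15   0.0348] [[[-0.9, -0.6], [0.4, -1.4], [1.1, 0.4], [-1.0, 0.3]], [[-0.0, 0.1], [0.2, -1.1]], [[-1.9, 1.1], [-0.3, 1.1]], [[-1.3, -1.3], [0.7, -1.1]]]
block [ 0.4604 -0.1514  0.3465] [[[-0.5, -0.3], [-0.2, -0.3], [0.2, 0.6], [0.6, 0.1]]]
block [ 0.4633 -0.1528  0.3173] [[[-0.3, 0.1], [0.4, -0.1], [-0.0, -0.1]]]
block [ 0.4614 -0.1517  0.3427] [[[-0.4, -1.0], [0.0, -0.8], [0.4, 0.2], [0.7, -0.5]], [[-0.5, -0.3], [-0.0, -0.9], [-1.9, -0.1]]]
hole [[ 0.45129535 -0.12345099  0.046     ]]
hole [[ 0.4714593 -0.1799613  0.046    ]]
1.2 [[-1.8, 7.6], [-0.6, 7.8]] [[20.5, -1.0], [20.5, -0.9]]
1.3 [[-1.6, 4.7], [-0.6, 4.9]] [[14.6, -0.9], [14.6, -0.9]]
1.4 [[-1.4, 2.2], [-0.6, 2.4]] [[8.6, -0.7], [8.7, -0.9]]
1.5 [[-1.2, 0.2], [-0.6, 0.4]] [[2.7, -0.5], [2.8, -0.7]]
1.6 [[-1.0, -1.4], [-0.6, -1.3]] [[-3.2, -0.2], [-3.1, -0.3]]
1.7 [[-0.8, -2.6], [-0.6, -2.4]] [[-9.0, 0.2], [-8.8, 0
[... 708 characters left out ...]
p.float64(0.4728), np.float64(-0.1803), np.float64(0.6066), np.float64(0.264))
(np.float64(160.097412109375), np.float64(0.4718), np.float64(-0.1792), np.float64(0.5234), np.float64(0.181))
(np.float64(160.269775390625), np.float64(0.4737), np.float64(-0.182), np.float64(0.6001), np.float64(0.257))
S
(np.float64(108.0), np.float64(0.4243), np.float64(-0.0176), np.float64(1.2728), np.float64(0.93))
(np.float64(108.0), np.float64(0.4442), np.float64(-0.0239), np.float64(0.1708), np.float64(-0.172))
(np.float64(108.0), np.float64(0.447), np.float64(-0.0311), np.float64(0.7632), np.float64(0.42))
(np.float64(108.0), np.float64(0.4791), np.float64(-0.0446), np.float64(0.0707), np.float64(-0.272))
```

```bash
python3 - <<'E'
s=open('fit.py').read()
a=s.index('    h=cv2.cvtColor');b=s.index('bx={')
s=s[:a]+"    i=d['img'][y0:y1,x0:x1].astype(float)+1e-3;return ((i[...,2]<.5*i[...,0])&(i[...,1]>.8*i[...,0])&(i[...,0]>40)).astype(float)\n"+s[b:]
s=s.replace("h=M(bl","o=np.hstack([crop(np.dstack([ob['T']*255]*3).astype('uint8'),0,0,42,38,8),crop(T['img'],420,212,462,250,8)]);cv2.imwrite('pics/m.png',o)\nfor y in range(0,55,3):print(''.join('.#'[int(v)] for v in ob['S'][y]), ''.join('.#'[int(v)] for v in ob['T'][min(y,37)]))\nh=M(bl",1)
open('fit.py','w').write(s)
E
python3 fit.py|tail -35; python3 -c "
from h import *
i=ctrl.get_image('top')['img'];print(i[231,425:455].tolist());i=ctrl.get_image('side')['img'];print(i[315,292:325].tolist())"
```

```text
{'T': np.float64(242.0), 'S': np.float64(655.0)}
................................... ..........................................
................................... ..........................................
................####............... ..........................................
.........################.......... ..........................................
........###################........ ..................##########..............
.........###################....... ...............##############.............
.........###################....... ...............################...........
.........###################....... .............#..###############...........
........####################....... ..................#########...#.#.........
........####################....... ...................#.............#........
........####################....... ..........................................
........#####################...... .....#####............###.................
.........####################...... ##........##.###..........................
...........#############
[... 2039 characters left out ...]
, 147, 0], [145, 146, 0], [145, 145, 0], [144, 140, 0], [145, 138, 0], [144, 129, 0], [140, 118, 19], [135, 124, 89], [142, 141, 121], [144, 146, 129], [144, 147, 130]]
[[186, 147, 99], [187, 147, 101], [189, 149, 101], [190, 150, 102], [184, 146, 98], [165, 130, 83], [131, 106, 62], [109, 92, 47], [110, 93, 50], [112, 95, 48], [112, 95, 45], [117, 99, 49], [118, 99, 48], [120, 101, 49], [122, 102, 47], [122, 103, 47], [123, 104, 48], [123, 104, 48], [122, 103, 47], [122, 103, 48], [121, 103, 49], [121, 102, 47], [121, 103, 49], [121, 103, 48], [120, 101, 48], [120, 102, 56], [142, 125, 92], [176, 161, 138], [190, 179, 161], [192, 184, 167], [192, 184, 168], [192, 185, 169], [192, 184, 169]]
```

```bash
sed -i "s/return ((i\[...,2\]<.5\*i\[...,0\])&/k=.22 if d is T else .5;return (i[...,2]<k*i[...,0]) if d is T else ((i[...,2]<k*i[...,0])\&/" fit.py; sed -i "s/return (i\[...,2\]<k\*i\[...,0\]) if/return (i[...,2]<k*i[...,0]).astype(float) if/" fit.py
python3 fit.py|tail -34
```

```text
................................... ..........................................
................................... ..........................................
................####............... ..........................................
.........################.......... ..........................................
.........##################........ .................##########...............
.........##################........ ............#################.............
.........###################....... .........#####################............
.........###################....... ........#######################...........
.........###################....... .........###################..............
........####################....... ..........##############..................
........####################....... ............#######.......................
........#####################...... ..........................................
.........####################...... ..........................................
............################....... .....................................
[... 1011 characters left out ...]
at64(-0.1798), np.float64(0.5158), np.float64(0.173))
(np.float64(13.46533203125), np.float64(0.4711), np.float64(-0.1798), np.float64(0.5172), np.float64(0.174))
(np.float64(13.548828125), np.float64(0.4709), np.float64(-0.1798), np.float64(0.5148), np.float64(0.172))
S
(np.float64(55.654296875), np.float64(0.4721), np.float64(-0.1798), np.float64(0.2113), np.float64(-0.131))
(np.float64(56.034912109375), np.float64(0.4722), np.float64(-0.1798), np.float64(0.204), np.float64(-0.139))
(np.float64(56.2109375), np.float64(0.4722), np.float64(-0.1802), np.float64(0.2058), np.float64(-0.137))
(np.float64(56.619140625), np.float64(0.4722), np.float64(-0.18), np.float64(0.2229), np.float64(-0.12))
```

Units first: shifts go in shares of 200 mm and turns go in shares of 180 degrees. So 7.3 degrees / 180 = 0.0406.

```bash
cat >> h.py <<'E'
def go(p,yaw=None,rows=1):
    """offset to TCP target p in current tool axes; turn to make tool x yaw (deg)"""
    s=ctrl.sense();R=np.array(s['ee_rot']);d=R.T@(np.array(p)-s['tcp_pos'])
    y=np.degrees(np.arctan2(R[1,0],R[0,0]))
    print('d',(d*1000).round(1),'dist',round(np.linalg.norm(d)*1000),'yaw',y.round(2),'turn',None if yaw is None else round((y-yaw+180)%360-180,2),'t',round(s['time'],2))
E
python3 - <<'E'
from h import *
T=ctrl.get_image('top')
f=onz(T,(np.array([[114,132],[622,106],[636,452],[120,478]])+.5)/6-.5+190,.035)
print(f.round(4),f.mean(0)); a=(f[0]+f[3]-f[1]-f[2]);print('yaw',np.arctan2(-a[0],a[1])); a=f[0]+f[1]-f[2]-f[3];print(np.arctan2(a[1],a[0]))
go([.473,.240,.190],91.9)
E
echo '[0,0,0,0,0.0389,0,0,0,0,0.0389,0,0,0,0,0.0389,0,0,0,0,0.0389,0,0,0,0,0.0389,0,0,0,0,0.0389,0,0,0,0,0.0389,0,0,0,0,0.0389,0,0,0,0,0.0406]' > mv.in && python3 steer.py mv.in 30
python3 -c "
from h import *
go([.473,.240,.190],91.9)"
```

```text
[[0.525  0.2298 0.035 ]
 [0.5296 0.0742 0.035 ]
 [0.4238 0.0712 0.035 ]
 [0.419  0.2265 0.035 ]] [0.4743312  0.15046856 0.035     ]
yaw 0.02998608774625895
0.02976649164015414
d [-328.7 -208.8  102.3] dist 403 yaw 155.2 turn 63.3 t 0.65
time: 1.4
tcp_pos: [0.2621, 0.5674, 0.2923]
ee_rot: [[-0.03, 1.0, 0.0], [1.0, 0.03, 0.0], [0.0, 0.0, -1.0]]
wrist_force: [-0.0, 0.3, 0.7]
grip_width: 0.0407
finger_force: 0.0
d [-333.5  201.1  102.2] dist 403 yaw 91.69 turn -0.21 t 1.4
```

To row units: -0.0365 m / 0.2 = -0.1825, 0.035 m / 0.2 = 0.175.

```bash
echo '[0,-0.165,0.1,0,0,0,-0.165,0.1,0,0,0,-0.165,0.1,0,0,0,-0.165,0.1,0,0,0,-0.165,0.1,0,0,0,-0.165,0.1,0,0,0,-0.165,0.1,0,0,0,-0.165,0.1,0,0,0,-0.165,0.1,0,0,0,-0.1825,0.105,0,0,0,0,0,0.175,0,0,0,0,0.175,0,0,0,0,0.16,0,0,0,0,0,0]' > mv.in && python3 steer.py mv.in
python3 -c "
from h import *
go([.473,.240,.190],91.7)"
```

```text
time: 2.57
tcp_pos: [0.4731, 0.2406, 0.1857]
ee_rot: [[-0.035, 0.999, -0.007], [0.999, 0.035, -0.003], [-0.002, -0.007, -1.0]]
wrist_force: [-0.1, 0.5, -0.6]
grip_width: 0.0001
finger_force: 0.0
d [-0.6 -0.2 -4.3] dist 4 yaw 91.99 turn 0.29 t 2.57
```

To row units: -0.016 m / 0.2 = -0.08, -0.005 m / 0.2 = -0.025.

```bash
echo '[0,-0.08,0,0.01,0,0,-0.075,0,0.01,0,0,-0.062,0,0.02,0,0,-0.062,0,0.02,0,0,-0.04,0,0.035,0,0,-0.04,0,0.035,0,0,-0.025,0,0.045,0,0,-0.025,0,0.045,0,0,-0.0085,0,0.045,0,0,-0.0085,0,0.045,0,0,0,0,0.03,0,0,0,0,0.025,0,0,0,0,0.01,0,0,0,0,0,0]' > mv.in && python3 steer.py mv.in
```

```text
time: 3.73
tcp_pos: [0.4775, 0.1567, 0.1147]
ee_rot: [[-0.036, 0.999, -0.001], [0.999, 0.036, -0.0], [-0.0, -0.001, -1.0]]
wrist_force: [-0.9, 0.9, 0.7]
grip_width: 0.0008
finger_force: 0.0
```

To row units: 0.002 m / 0.2 = 0.01, 0.001 m / 0.2 = 0.005.

```bash
echo '[0,0,0,0.01,0,0,0,0,0.01,0,0,0,0,0.005,0,0,0,0,0.005,0,0,0,0,0.005,0,0,0,0,0,0,0,0,0,0,0]' > mv.in && python3 steer.py mv.in
```

```text
time: 4.32
tcp_pos: [0.4777, 0.1566, 0.1096]
ee_rot: [[-0.036, 0.999, 0.001], [0.999, 0.036, 0.0], [0.0, 0.001, -1.0]]
wrist_force: [-3.9, -0.9, 20.0]
grip_width: 0.0005
finger_force: 9.9
```

To row units: -0.04 m / 0.2 = -0.2, -0.034 m / 0.2 = -0.17, -7 degrees / 180 = -0.0389.

```bash
echo '[0,0,0,-0.15,0,0.095,0,0,-0.2,0,0.095,0,0,-0.2,0,0.095,0,0,-0.2,0,0.095,-0.17,0,0,-0.0389,0.095,-0.17,0,0,-0.0389,0.095,-0.17,0,0,-0.0389,0.095,-0.17,0,0,-0.0367,0.095,-0.17,0,0,0,0.095,-0.17,0,0,0,0.095,-0.17,0,0,0,0.095,-0.17,0,0,0,0.095,0,0,0,0]' > mv.in && python3 steer.py mv.in
python3 - <<'E'
from h import *
go([.4713,-.1798,.26],119.6)
T=ctrl.get_image('top');cv2.imwrite('pics/d.png',gain(crop(T['img'],190,190,320,290,6)))
E
```

```text
time: 5.4
tcp_pos: [0.5732, -0.0951, 0.258]
ee_rot: [[-0.48, 0.877, 0.002], [0.877, 0.48, -0.001], [-0.002, 0.001, -1.0]]
wrist_force: [-0.7, -0.6, 0.7]
grip_width: 0.0747
finger_force: 0.0
d [ -25.4 -130.    -2.1] dist 133 yaw 118.66 turn -0.94 t 5.4
```

View pics/d.png

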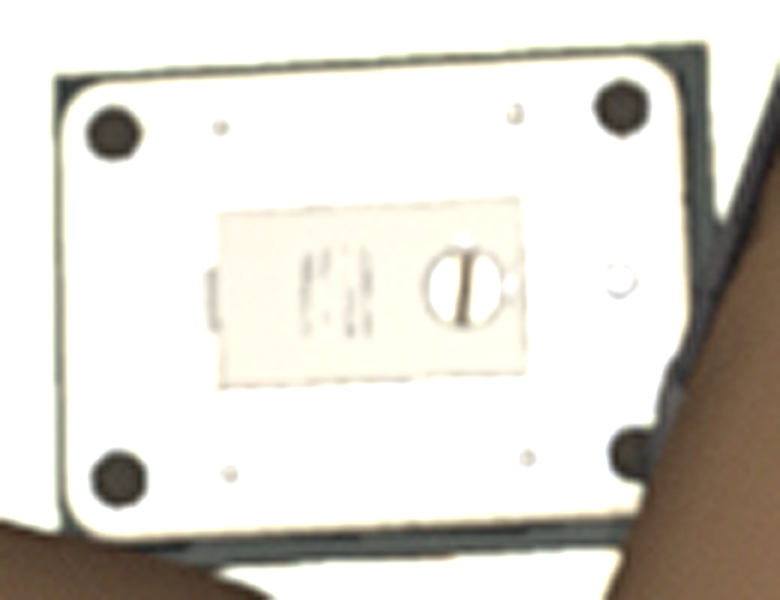

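The cover is flush. The fastener head is at crop (464,288), with its slot running from (469,250) to (460,327). I'll compute that while moving onto the driver.

To row units: -0.033 m / 0.2 = -0.165, -0.031 m / 0.2 = -0.155, -1 degrees / 180 = -0.0056.

```bash
python3 - <<'E'
from h import *
T=ctrl.get_image('top')
u=lambda p:(np.array(p,float)+.5)/6-.5+190
e=onz(T,u([[469,250],[460,327],[464.5,288]]),.032)
print(e.round(4)); v=e[0]-e[1];print('slot yaw',np.degrees(np.arctan2(v[1],v[0])))
# dark-pixel moments within head
g=crop(T['img'],190,190,320,290,6).astype(float).mean(2)
yy,xx=np.mgrid[:g.shape[0],:g.shape[1]];m=(np.hypot(xx-464.5,yy-288)<33)
w=np.clip(np.percentile(g[m],70)-5-g,0,None)*m
c=np.array([(w*xx).sum(),(w*yy).sum()])/w.sum();C=np.cov(np.c_[xx[m],yy[m]].T,aweights=w[m]);l,V=np.linalg.eigh(C)
p=onz(T,u([c-V[:,1]*20,c,c+V[:,1]*20]),.032);v=p[2]-p[0];print(c,p[1],np.degrees(np.arctan2(v[1],v[0])))
s=np.array([.4744,.1504]);a=.030;print('model',s+[-np.sin(a)*-.028,np.cos(a)*-.028])
E
echo '[0.095,-0.04,-0.165,0,-0.0056,0.095,-0.04,-0.165,0,0,0.095,-0.04,-0.165,0,0,0.095,-0.0075,-0.155,0,0,0.095,0,0,0,0,0.095,0,0,0,0]' > mv.in && python3 steer.py mv.in
python3 -c "
from h import *
go([.4713,-.1798,.135],119.6)"
```

```text
[[0.4866 0.1215 0.032 ]
 [0.4631 0.1243 0.032 ]
 [0.475  0.1229 0.032 ]]
slot yaw -6.817636534892119
[464.28043723 288.09675519] [0.47492519 0.12292701 0.032     ] 175.6812264856693
model [0.47523987 0.1224126 ]
time: 6.0
tcp_pos: [0.4698, -0.1767, 0.2587]
ee_rot: [[-0.497, 0.868, 0.0], [0.868, 0.497, 0.0], [-0.0, 0.0, -1.0]]
wrist_force: [-0.5, 1.2, -0.7]
grip_width: 0.0948
finger_force: 0.0
d [ -3.4  -0.2 123.7] dist 124 yaw 119.77 turn 0.17 t 6.0
```

To row units: 0.03 m / 0.2 = 0.15, 0.02 m / 0.2 = 0.1.

```bash
echo '[0.095,-0.017,0,0.15,0,0.095,0,0,0.15,0,0.095,0,0,0.15,0,0.095,0,0,0.1,0,0.095,0,0,0.0675,0,0.095,0,0,0,0,0.06,0,0,0,0,0.045,0,0,0,0,0.03,0,0,0,0,0.02,0,0,0,0,0.02,0,0,0,0,0.02,0,0,0,0,0.02,0,0,0,0,0.02,0,0,0,0]' > mv.in && python3 steer.py mv.in 40
python3 -c "
from h import *
go([.4713,-.1798,.135],119.6)"
```

```text
time: 7.17
tcp_pos: [0.4724, -0.18, 0.1349]
ee_rot: [[-0.498, 0.867, 0.0], [0.867, 0.498, -0.0], [-0.0, 0.0, -1.0]]
wrist_force: [0.3, 0.2, 0.5]
grip_width: 0.0466
finger_force: 0.0
d [ 0.7 -0.8 -0.1] dist 1 yaw 119.84 turn 0.24 t 7.17
```

```bash
echo '[0.02,0,0,0,0,0.02,0,0,0,0,0.02,0,0,0,0,0.02,0,0,0,0,0.02,0,0,0,0,0.02,0,0,0,0,0.02,0,0,0,0,0.02,0,0,0,0]' > mv.in && python3 steer.py mv.in
```

```text
time: 7.83
tcp_pos: [0.4724, -0.1799, 0.1347]
ee_rot: [[-0.498, 0.867, -0.0], [0.867, 0.498, 0.0], [0.0, 0.0, -1.0]]
wrist_force: [0.4, -0.6, 0.3]
grip_width: 0.0279
finger_force: 40.0
```

To row units: -0.03 m / 0.2 = -0.15, -0.01 m / 0.2 = -0.05, 5.3 degrees / 180 = 0.0294.

```bash
echo '[0.02,0,0,-0.05,0,0.02,0,0,-0.15,0,0.02,0,0,-0.15,0,0.02,0,0,-0.15,0,0.02,0,0,-0.15,0,0.02,0,0,0,0.0278,0.02,0,0,0,0.0278,0.02,0,0,0,0.0278,0.02,0,0,0,0.0278,0.02,0,0,0,0.0278,0.02,0,0,0,0.0278,0.02,0,0,0,0.0294,0.02,0,0,0,0,0.02,0,0,0,0]' > mv.in && python3 steer.py mv.in
python3 -c "
from h import *
go([.475,.1227,.22],84.5)"
```

```text
time: 9.0
tcp_pos: [0.4723, -0.1799, 0.2652]
ee_rot: [[0.092, 0.996, 0.0], [0.996, -0.092, -0.0], [-0.0, 0.0, -1.0]]
wrist_force: [0.6, 0.9, -0.7]
grip_width: 0.0278
finger_force: 40.0
d [301.5 -25.3  45.2] dist 306 yaw 84.7 turn 0.2 t 9.0
```

To row units: 0.03 m / 0.2 = 0.15, 0.025 m / 0.2 = 0.125.

```bash
echo '[0.02,0.1,0,0,0,0.02,0.15,-0.015,0,0,0.02,0.15,-0.015,0,0,0.02,0.15,-0.015,0,0,0.02,0.15,-0.015,0,0,0.02,0.15,-0.015,0,0,0.02,0.15,-0.015,0,0,0.02,0.15,-0.015,0,0,0.02,0.15,-0.015,0,0,0.02,0.125,-0.01,0,0,0.02,0.0825,-0.01,0,0,0.02,0,0,0.15,0,0.02,0,0,0.15,0,0.02,0,0,0.1,0,0.02,0,0,0.05,0,0.02,0,0,0,0,0.02,0,0,0,0]' > mv.in && python3 steer.py mv.in
python3 - <<'E'
from h import *
go([.475,.1227,.165],84.5)
S=ctrl.get_image('side');cv2.imwrite('pics/e.png',gain(crop(S['img'],275,185,375,260,8)))
p=ctrl.sense()['tcp_pos'];print((proj(S,[[.475,.1227,.032],[p[0],p[1],p[2]-.1287]])-[275,185]+.5)*8)
E
```

```text
time: 10.42
tcp_pos: [0.4733, 0.1229, 0.1748]
ee_rot: [[0.093, 0.996, -0.001], [0.996, -0.093, 0.0], [-0.0, -0.001, -1.0]]
wrist_force: [-0.9, -0.6, -0.2]
grip_width: 0.0275
finger_force: 40.0
d [-0.   1.8  9.8] dist 10 yaw 84.66 turn 0.16 t 10.42
[[370.92445817 518.55473092]
 [365.1999862  467.84665078]]
```

View pics/e.png

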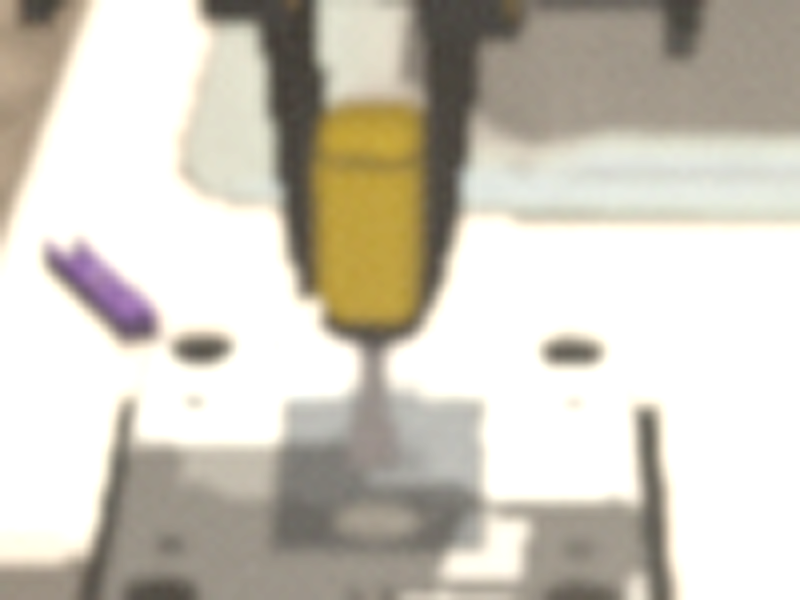

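The blade tip is at crop (374,468), directly above the head at (378,521), which agrees with the prediction. I'll lower it gently.

```bash
echo '[0.02,0,0.009,0.025,0,0.02,0,0,0.02,0,0.02,0,0,0.01,0,0.02,0,0,0.01,0,0.02,0,0,0.01,0,0.02,0,0,0.005,0,0.02,0,0,0.005,0,0.02,0,0,0.005,0,0.02,0,0,0,0]' > mv.in && python3 steer.py mv.in
python3 -c "
from h import *
go([.475,.1227,.1552],84.5);print(ctrl.sense()['moment'])"
```

```text
time: 11.22
tcp_pos: [0.4751, 0.1223, 0.1566]
ee_rot: [[0.095, 0.996, 0.0], [0.996, -0.095, -0.001], [-0.001, 0.0, -1.0]]
wrist_force: [0.6, -5.3, -1.3]
grip_width: 0.0277
finger_force: 40.0
d [ 0.4 -0.1  1.4] dist 1 yaw 84.57 turn 0.07 t 11.22
[-1.2404934  -0.14688418 -0.01216144]
```

To row units: 0.001 m / 0.2 = 0.005, -0.0006 m / 0.2 = -0.003.

```bash
echo '[0.02,-0.003,0,0,0,0.02,0,0,0.005,0,0.02,0,0,0.005,0,0.02,0,0,0,0]' > mv.in && python3 steer.py mv.in
python3 -c "
from h import *
go([.475,.1227,.1552],84.5);print(ctrl.sense()['moment'])"
```

```text
time: 11.55
tcp_pos: [0.475, 0.1221, 0.1547]
ee_rot: [[0.095, 0.995, 0.0], [0.995, -0.095, 0.0], [0.0, 0.0, -1.0]]
wrist_force: [-0.1, -0.8, 1.2]
grip_width: 0.0278
finger_force: 40.0
d [ 0.6 -0.  -0.5] dist 1 yaw 84.54 turn 0.04 t 11.55
[-0.39201761  0.10803909  0.02277139]
```

To row units: 5 degrees / 180 = 0.0278.

```bash
echo '[0.02,0,0,0,0.0167,0.02,0,0,0,0.0278,0.02,0,0,0,0.0278,0.02,0,0,0,0.0278,0.02,0,0,0,0.0278,0.02,0,0,0,0.0278,0.02,0,0,0,0.0278,0.02,0,0,0,0.0278,0.02,0,0,0,0.0278,0.02,0,0,0,0.0278,0.02,0,0,0,0.0278,0.02,0,0,0,0.0278,0.02,0,0,0,0.0278,0.02,0,0,0,0.0278,0.02,0,0,0,0.0278,0.02,0,0,0,0.0278,0.02,0,0,0,0.0111]' > mv.in && python3 steer.py mv.in
python3 -c "
from h import *
go([.475,.1227,.1552],0);print(ctrl.sense()['moment'])"
```

```text
time: 12.97
tcp_pos: [0.4741, 0.122, 0.1547]
ee_rot: [[0.997, 0.074, -0.002], [0.074, -0.997, -0.0], [-0.002, 0.0, -1.0]]
wrist_force: [-3.7, -0.8, 3.8]
grip_width: 0.0276
finger_force: 40.0
d [ 1.  -0.6 -0.5] dist 1 yaw 4.27 turn 4.27 t 12.97
[-0.40547985  1.03001156  0.03352978]
```

To row units: -0.0004 m / 0.2 = -0.002, 2 degrees / 180 = 0.0111.

```bash
echo '[0.02,-0.002,0,0,0.0111,0.02,0,0,0,0.0111,0.02,0,0,0,0.0111,0.02,0,0,0,0]' > mv.in && python3 steer.py mv.in; python3 -c "
from h import *
go([.475,.1227,.1552],0);print(ctrl.sense()['moment'])"
echo '[0.02,0,0,0,0.0111,0.02,0,0,0,0.0111,0.02,0,0,0,0]' > mv.in && python3 steer.py mv.in; python3 -c "
from h import *
go([.475,.1227,.1552],0);print(ctrl.sense()['moment'])"
```

```text
time: 13.3
tcp_pos: [0.4739, 0.1221, 0.1547]
ee_rot: [[1.0, -0.027, -0.002], [-0.027, -1.0, -0.0], [-0.002, 0.0, -1.0]]
wrist_force: [-3.4, -1.0, 2.5]
grip_width: 0.028
finger_force: 40.0
d [ 1.1 -0.7 -0.5] dist 1 yaw -1.54 turn -1.54 t 13.3
[-0.22947884  0.95698592  0.06959599]
time: 13.55
tcp_pos: [0.4739, 0.1221, 0.1547]
ee_rot: [[0.995, -0.095, -0.002], [-0.095, -0.995, 0.0], [-0.002, 0.0, -1.0]]
wrist_force: [-4.2, -0.6, 1.3]
grip_width: 0.0277
finger_force: 40.0
d [ 1.  -0.7 -0.5] dist 1 yaw -5.48 turn -5.48 t 13.55
[-0.12305217  1.12698052  0.07126465]
```

To row units: 2 degrees / 180 = 0.0111.

```bash
for i in 1; do echo '[0.02,0,0,0,0.0111,0.02,0,0,0,0.0056,0.02,0,0,0,0]' > mv.in && python3 steer.py mv.in; python3 -c "
from h import *
go([.475,.1227,.1552],0);print(ctrl.sense()['moment'])"; done
echo '[0.02,0,0,0,0.0111,0.02,0,0,0,0.0056,0.02,0,0,0,0]' > mv.in && python3 steer.py mv.in; python3 -c "
from h import *
go([.475,.1227,.1552],0);print(ctrl.sense()['moment'])
S=ctrl.get_image('side');T=ctrl.get_image('top');cv2.imwrite('pics/f.png',np.hstack([gain(crop(S['img'],285,175,355,265,5)),gain(crop(T['img'],200,190,290,280,5))]))"
```

```text
time: 13.8
tcp_pos: [0.474, 0.1221, 0.1547]
ee_rot: [[0.989, -0.146, -0.001], [-0.146, -0.989, 0.0], [-0.001, 0.0, -1.0]]
wrist_force: [-5.1, -0.2, 3.3]
grip_width: 0.0278
finger_force: 40.0
d [ 0.9 -0.7 -0.6] dist 1 yaw -8.42 turn -8.42 t 13.8
[0.09753069 1.4863294  0.05705793]
time: 14.05
tcp_pos: [0.474, 0.1221, 0.1546]
ee_rot: [[0.98, -0.198, -0.001], [-0.198, -0.98, 0.0], [-0.001, 0.0, -1.0]]
wrist_force: [-5.6, 1.2, 3.5]
grip_width: 0.0277
finger_force: 40.0
d [ 0.9 -0.8 -0.6] dist 1 yaw -11.41 turn -11.41 t 14.05
[0.1821042  1.50702185 0.14314786]
```

View pics/f.png

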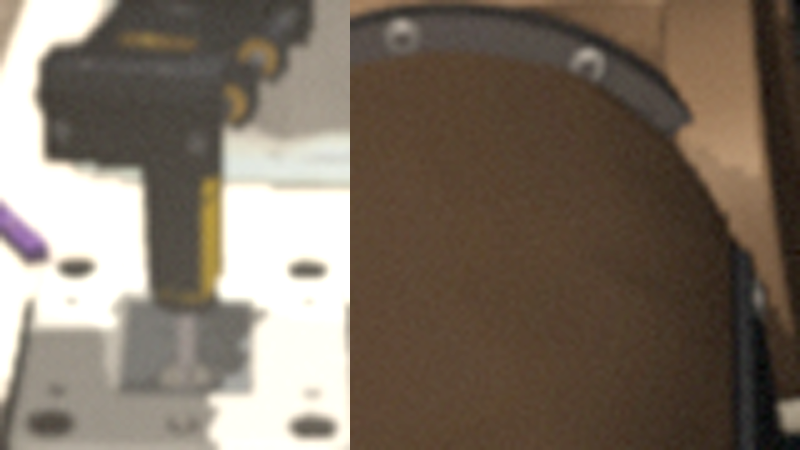

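The side view shows the shank seated in the head at crop (185,375). The moment has started to rise, so I'll turn a little further to confirm the stop.

To row units: 2 degrees / 180 = 0.0111.

```bash
echo '[0.02,0,0,0,0.0111,0.02,0,0,0,0.0056,0.02,0,0,0,0]' > mv.in && python3 steer.py mv.in; python3 -c "
from h import *
go([.475,.1227,.1552],0);print(ctrl.sense()['moment'])"
echo '[0.02,0,0,0,0.0111,0.02,0,0,0,0.0056,0.02,0,0,0,0]' > mv.in && python3 steer.py mv.in; python3 -c "
from h import *
go([.475,.1227,.1552],0);print(ctrl.sense()['moment'])"
```

```text
time: 14.4
tcp_pos: [0.4739, 0.1221, 0.1546]
ee_rot: [[0.969, -0.249, -0.002], [-0.249, -0.969, 0.0], [-0.001, 0.0, -1.0]]
wrist_force: [-5.5, 1.2, 4.4]
grip_width: 0.0278
finger_force: 40.0
d [ 0.9 -0.8 -0.6] dist 1 yaw -14.4 turn -14.4 t 14.4
[0.15895803 1.4905315  0.1270202 ]
time: 14.65
tcp_pos: [0.4739, 0.1222, 0.1547]
ee_rot: [[0.954, -0.299, -0.001], [-0.299, -0.954, 0.0], [-0.001, 0.0, -1.0]]
wrist_force: [-4.7, 0.9, 3.0]
grip_width: 0.028
finger_force: 40.0
d [ 0.9 -0.8 -0.5] dist 1 yaw -17.39 turn -17.39 t 14.65
[0.26242379 1.51209136 0.23276742]
```

To row units: -5 degrees / 180 = -0.0278.

```bash
echo '[0.02,0,0,0,-0.0278,0.02,0,0,0,-0.0278,0.02,0,0,0,-0.0222,0.02,0,0,0,0]' > mv.in && python3 steer.py mv.in; python3 -c "
from h import *
go([.475,.1227,.1552],0);print(ctrl.sense()['moment'])"
```

```text
time: 14.98
tcp_pos: [0.4742, 0.122, 0.1547]
ee_rot: [[0.998, -0.056, -0.001], [-0.056, -0.998, -0.0], [-0.001, 0.0, -1.0]]
wrist_force: [-6.2, 0.6, 2.9]
grip_width: 0.028
finger_force: 40.0
d [ 0.8 -0.7 -0.5] dist 1 yaw -3.18 turn -3.18 t 14.98
[-0.12169779  1.33525139 -0.01678746]
```

To row units: -0.03 m / 0.2 = -0.15, 0.02 m / 0.2 = 0.1.

```bash
echo '[0.02,0,0,-0.025,0,0.02,0,0,-0.075,0,0.02,0,0,-0.15,0,0.02,0,0,-0.15,0,0.02,0,0,-0.15,0,0.02,0,0.1,0,0,0.02,0,0.15,0,0,0.02,0,0.15,0,0,0.02,0,0.15,0,0,0.02,0,0.15,0,0,0.02,0,0.15,0,0,0.02,0,0.15,0,0,0.02,0,0.15,0,0,0.02,0,0.15,0,0,0.02,0,0.15,0,0,0.02,0,0.05,0,0,0.02,0,0,0,0,0.02,0,0,0,0]' > mv.in && python3 steer.py mv.in
python3 - <<'E'
from h import *
go([.4714,-.1798,.26],119.8)
T=ctrl.get_image('top');S=ctrl.get_image('side')
cv2.imwrite('pics/g.png',np.hstack([gain(crop(T['img'],215,215,295,265,6),1.3),gain(crop(S['img'],270,240,320,290,6))[:300]]))
E
```

```text
time: 16.48
tcp_pos: [0.4566, -0.1775, 0.2648]
ee_rot: [[0.998, -0.063, 0.001], [-0.063, -0.998, -0.0], [0.001, 0.0, -1.0]]
wrist_force: [0.2, 1.2, -0.5]
grip_width: 0.0273
finger_force: 40.0
d [15.   1.4  4.9] dist 16 yaw -3.59 turn -123.39 t 16.48
```

View pics/g.png

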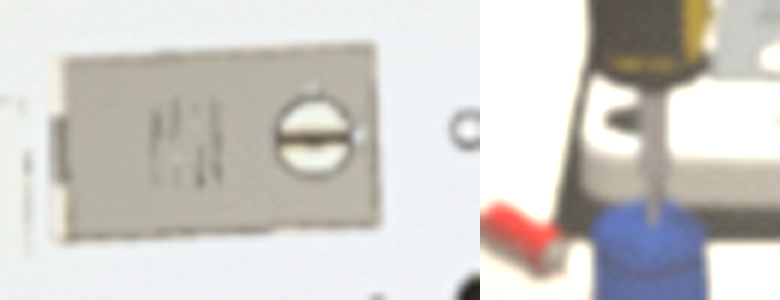

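The slot now points at the white dot, running from (276,141) to (352,136). I'll measure its angle against the cover edge.

```bash
python3 - <<'E'
from h import *
T=ctrl.get_image('top')
g=crop(T['img'],215,215,295,265,6).astype(float).mean(2)
yy,xx=np.mgrid[:g.shape[0],:g.shape[1]]
u=lambda p:(np.array(p,float)+.5)/6-.5+215
for r in(24,30):
    m=(np.hypot(xx-314,yy-138)<r);w=np.clip(np.percentile(g[m],60)-15-g,0,None)*m
    c=np.array([(w*xx).sum(),(w*yy).sum()])/w.sum();l,V=np.linalg.eigh(np.cov(np.c_[xx[m],yy[m]].T,aweights=w[m]))
    p=onz(T,u([c-V[:,1]*20,c,c+V[:,1]*20]),.032);v=p[2]-p[0];print(c,p[1],np.degrees(np.arctan(v[1]/v[0])),l)
def line(a,b):
    p=onz(T,u([a,b]),.032);v=p[1]-p[0];return np.degrees(np.arctan(v[1]/v[0]))
print(line((65,58),(372,42)),line((65,242),(380,226)))
E
```

```text
[313.83833764 138.40575816] [0.47483332 0.12306167 0.032     ] -89.50763412869586 [ 16.49978598 166.27734846]
[313.8427902  138.32505017] [0.47485803 0.12306024 0.032     ] -89.36741696296669 [ 19.98032197 273.26368854]
-88.23295691570591 -88.25376833712646
```

Units first: shifts go in shares of 200 mm and turns go in shares of 180 degrees. So 7 degrees / 180 = 0.0389.

```bash
echo '[0.02,0,0,0,0.0389,0.02,0,0,0,0.0389,0.02,0,0,0,0.0389,0.02,0,0,0,0.0389,0.02,0,0,0,0.0389,0.02,0,0,0,0.0389,0.02,0,0,0,0.0389,0.02,0,0,0,0.0389,0.02,0,0,0,0.0033,0.02,0,0,0,0]' > mv.in && python3 steer.py mv.in
python3 -c "
from h import *
go([.4713,-.18,.138],-60.2)"
```

```text
time: 17.47
tcp_pos: [0.4566, -0.1766, 0.2648]
ee_rot: [[0.503, -0.865, 0.0], [-0.865, -0.503, -0.0], [0.0, -0.0, -1.0]]
wrist_force: [0.0, -0.1, 0.2]
grip_width: 0.028
finger_force: 40.0
d [ 10.3 -11.  126.8] dist 128 yaw -59.83 turn 0.37 t 17.47
```

To row units: 0.03 m / 0.2 = 0.15, 0.015 m / 0.2 = 0.075.

```bash
echo '[0.02,0.0515,-0.055,0,0,0.02,0,0,0,0,0.02,0,0,0,0,0.02,0,0,0.15,0,0.02,0,0,0.15,0,0.02,0,0,0.075,0,0.02,0,0,0.05,0,0.02,0,0,0,0,0.02,0,0,0,0]' > mv.in && python3 steer.py mv.in
python3 -c "
from h import *
go([.4713,-.18,.138],-60.2)
S=ctrl.get_image('side');cv2.imwrite('pics/i.png',gain(crop(S['img'],270,255,340,355,6)))"
```

```text
time: 18.22
tcp_pos: [0.4711, -0.1808, 0.18]
ee_rot: [[0.5, -0.866, -0.0], [-0.866, -0.5, 0.0], [-0.0, 0.0, -1.0]]
wrist_force: [-0.1, 0.1, 0.5]
grip_width: 0.028
finger_force: 40.0
d [-0.6 -0.6 42. ] dist 42 yaw -60.01 turn 0.19 t 18.22
```

To row units: 0.008 m / 0.2 = 0.04, 0.006 m / 0.2 = 0.03.

```bash
echo '[0.02,-0.0025,-0.0025,0.03,0,0.02,0,0,0.04,0,0.02,0,0,0.04,0,0.02,0,0,0.04,0,0.02,0,0,0.04,0,0.02,0,0,0.02,0,0.02,0,0,0.005,0,0.02,0,0,0.005,0,0.02,0,0,0,0]' > mv.in && python3 steer.py mv.in
```

```text
time: 19.02
tcp_pos: [0.4714, -0.1802, 0.1356]
ee_rot: [[0.499, -0.867, -0.0], [-0.867, -0.499, 0.0], [-0.0, -0.0, -1.0]]
wrist_force: [0.2, 0.4, -0.2]
grip_width: 0.0275
finger_force: 40.0
```

Nearly down and no contact yet, so the last millimetres follow in small steps.

To row units: 0.0008 m / 0.2 = 0.004, 0.0005 m / 0.2 = 0.0025.

```bash
echo '[0.02,0,0,0.004,0,0.02,0,0,0.0025,0,0.02,0,0,0,0]' > mv.in && python3 steer.py mv.in
```

```text
time: 19.27
tcp_pos: [0.4714, -0.1802, 0.1347]
ee_rot: [[0.499, -0.866, 0.001], [-0.866, -0.499, -0.0], [0.0, -0.0, -1.0]]
wrist_force: [-0.7, 0.5, 1.0]
grip_width: 0.0277
finger_force: 40.0
```

To row units: -0.04 m / 0.2 = -0.2, -0.03 m / 0.2 = -0.15.

```bash
echo '[0.035,0,0,0,0,0.045,0,0,0,0,0.06,0,0,0,0,0.08,0,0,0,0,0.095,0,0,0,0,0.095,0,0,0,0,0.095,0,0,0,0,0.095,0,0,0,0,0.095,0,0,0,0,0.095,0,0,-0.1,0,0.095,0,0,-0.15,0,0.095,0,0,-0.15,0,0.095,0,0,-0.2,0,0.095,0,0,-0.2,0,0.095,0,0,-0.15,0,0.095,0,0,0,0,0.095,0,0,0,0]' > mv.in && python3 steer.py mv.in
python3 - <<'E'
from h import *
S=ctrl.get_image('side')
cv2.imwrite('pics/j.png',gain(crop(S['img'],260,200,380,365,3.6)))
E
```

```text
time: 20.68
tcp_pos: [0.4714, -0.1802, 0.3258]
ee_rot: [[0.499, -0.866, 0.003], [-0.866, -0.499, -0.002], [0.003, -0.002, -1.0]]
wrist_force: [-1.0, -0.1, -0.5]
grip_width: 0.095
finger_force: 0.0
```

View pics/j.png

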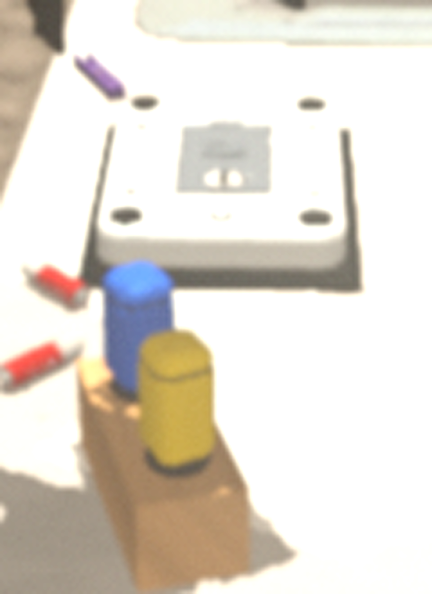

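The picture shows the yellow driver upright in its hole with its collar on the block at (178,462). The blue driver is untouched at (140,330), and the cover is shut with its slot pointing at the free edge at (225,180).

```bash
python3 -c "
from cell import ctrl
print(ctrl.hand_in())"
```

```text
the job is handed in; nothing more can be done
None
```

The job is handed in at about 21 s of robot time: the cover is shut flush, the fastener measured within about 1° of its locked stop, the yellow screwdriver is upright in its hole again, and the blue one was left where it stood; no verdict came back.

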